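Press the splined gear home on its matching test arbor and hold it there

ROBOT

A 6-joint arm with a two-finger parallel gripper is mounted at the origin on the work surface; the furniture and walls round the work are solid. World frame = base frame: x ahead of the robot, y to its left, z up, the work surface at z = 0. Lengths are in m, angles in rad, forces in N, time in s.
With the tool pointing down it reaches from about 0.375 to 0.9 m from the base axis. Payload 3.1 kg.
Tool frame: the origin (TCP) lies at the very end of the fingers, on their centre line; the grasp point (between the pads) lies 19 mm behind it (manip.pinch_z is the distance from the TCP to the grasp point, in m); z points along the fingers, y is the line along which they close (so a half turn about z gives the same grasp; the last joint's range is limited). The gripper opens to 85 mm and grips with 20 to 120 N. Pads are 22 mm wide; open, the fingers measure 114 mm over their backs; the gripper's body (76 mm by 85 mm) begins 54 mm behind the grasp point. The pads swing forward as they close: fully open they stand 13 mm farther back than shut.
Start: joints at [0.993, 0.527, 1.433, -0, 1.181, -0.178], TCP at [0.243, 0.576, 0.231] pointing down, gripper open.
Joint ranges: [-3.08, 3.08], [-0.75, 2.2], [0.22, 2.44], [-1.43, 4.57], [0, 2.65], [-2.85, 2.85]. Speed limits (rad/s): [2.79, 2.79, 3.14, 3.14, 3.14, 3.14].

INTERFACE

Orientations are given as a unit quaternion [x, y, z, w].
In Python, from station import manip gives the robot as it stands.
- The arm moves only by the tool servo_tool, never from a script. Its argument "commands" is one flat list of numbers, 7 for each row, row after row: the shift along the tool's x, y, z each as a share of 500 mm, from -1 to 1, then the turn, a rotation vector about the tool's x, y, z each as a share of 360 degrees, from -1 to 1, then the opening, from -1 (shut) to 1 (fully open). In form: [dx, dy, dz, rx, ry, rz, claw, dx, dy, dz, rx, ry, rz, claw, ...]. A call has 1 to 12 rows; each row shifts and turns the commanded pose from where the row before left it, along the tool's axes as they then stand; what a row does not reach is not made up. A row lasts 1/12 s, in which the tool goes at most 41.7 mm and 7.16 degrees, less where a joint would pass 70% of its speed; a pose out of reach is approached as far as the arm can. A call with a number of a shift or a turn outside -1 to 1 is refused whole. A call with a gripper value outside its range is refused whole. The fingers move at their own pace and stop on an object; "force" is the grip in N (left out, the last holds). Time passes only in rows, so rows that do not move let the fingers close. It gives the time, the measured TCP pose, the force, the opening and the grip force at its end, in the units of the state.
- manip.sense(): the state, without advancing time (a new reading comes with each control period).
- manip.snapshot(name): name is "scene" or "top" or "wrist"; returns a dict with "img" (384x512x3 uint8, red, green, blue), "mtx" (3x3 intrinsics, pixels), "distortion" ([k1, k2, p1, p2, k3] as OpenCV has them; the pictures are not rectified), "world_to_cam" (4x4, takes a point from world to camera coordinates). Camera axes: x right, y up, looking along -z (the intrinsics and any distortion apply to the point x, -y, -z); pixel columns grow to the right and rows downward; lengths in m; the calibration is good to about 2 mm. A picture is of the moment at which its call begins. There is no depth.
- manip.sign_off(): hands the job in; it is judged then, once.
Trained networks look in a picture, given as the dict that the camera call returned (one of the last four; its "shot" number tells which), for a name from the list of things; names that differ only in an ending like _2 or _b are one class to them, and where a whole thing is asked for, a point or a joint stands for the part that bears it (a point fixed in the world has none). Each returns a list of dicts, best first, with "conf" (0 to 1); they miss things now and then, are a little off and sometimes report something else, mostly with a low value. They report only what shows in the picture. A call takes as long as a camera call. They do not tell look-alikes from the thing itself.
- manip.look_for(picture, query): "box" ([left, top, width, height] in pixels, round what is visible of it).
- manip.silhouettes(picture, query): "pixels" (384x512 bool, what is visible of it) and "box" ([left, top, width, height] in pixels, round what is visible of it).
The state is a dict: "t": time; "q": joint angles; "qd": joint speeds; "tau": joint torques, N m; "tcp_pos": TCP position; "tool_rot": TCP orientation; "force": force on the tool from outside, world axes, zero at the start; "ft_torque": the same for the moment, N m; "finger_gap": opening from 0.0 (shut) to 1.0 (fully open); "gripper_force": force on a finger pad.
Only numpy, scipy, OpenCV 4.12 (cv2) and the standard library are available. Lean on these libraries where they do the work, as an engineer would, in place of code of your own. Each camera call takes 0.05 s, during which the arm holds its last target. There are 200 camera calls.

TASK

Two gear wheels with splined bores stand on the plate, with two test stands whose upright arbors have splines. Take the gear with four keyways in its bore, slide it down over the arbor with four splines, turned so that the splines mesh, and press it fully home so that the sprung collar under it goes all the way down. Finish while still gripping the gear and holding it pressed down; leave the other gear, the ring gauge, the V-block and the milled block where they are.

Things in the scene. Friction and masses are not known exactly. Their poses are not given: they have to be found in the camera images.
- gear4_mid (a point): Steel gear with FOUR keyways in its bore, standing upright, 46 mm high, 0.18 to 0.35 kg. The point: on its axis, 23 mm above its underside; z up. Lowest 10 mm: toothed rim, 60 mm over the teeth; above it a plain round sleeve, 44 mm diameter, to grip. Keyways along local +x, +y, -x, -y.
- gear4_bore (a point): Mouth of the same gear's bore, on its axis at its underside (23 mm below gear4_mid), same axes. The bore goes right through: keyways 10.6 mm wide, 36 mm across from bottom to bottom; the lands between them leave a 24 mm round hole.
- gear3_mid (a point): The other gear, the same outside, with THREE keyways in its bore (local +x and 120 degrees to either side); the point is 23 mm above its underside. It fits only the three-spline arbor. Leave it alone.
- stand4: Fixed steel test stand, FOUR splines; origin at the centre of its underside, z up. Round foot 90 mm across, 12 mm thick. Arbor: round core 21 mm thick, with splines 8 mm wide along local +x, +y, -x, -y, 32 mm from tip to tip, up to 47 mm above the plate; their top 7 mm narrows to a 1 mm ridge as lead-in.
- stand4_top (a point): Top end of that arbor, on its axis, 62 mm above the plate. Plain core without splines from 47 to 62 mm, the last 9 mm tapering to 14 mm thick: it enters the bore first. The gear goes below 45 mm only with its keyways over the splines, at any of four quarter turns (play about 5 degrees and 1.3 mm either way).
- stand3: The other fixed test stand, the same but with THREE splines; origin at the centre of its underside. Not used.
- stand4_collar (a joint): Sprung steel ring round the four-spline arbor, 55 mm wide. 0 = up (its top 28 mm above the plate); 0.008 m = all the way down on a hard stop (its top, and the underside of a gear pressed home, 20 mm above the plate). The spring takes 6 N to start, 12 N all the way down; the gear's weight alone does not press it down; it springs back.
- ring: Bystander: steel ring gauge, 58 mm in diameter, 18 mm high, lying flat; origin at the centre of its underside. Leave alone.
- vee: Bystander: steel V-block, 40x44x34 mm; origin at the centre of its underside. Leave alone.
- sample: Bystander: milled aluminium block, 32x56x22 mm; origin at the centre of its underside. Leave alone.
Things that resemble listed ones, but are neither listed nor needed, are in the scene too. What is shaped like the part that bears gear4_mid but green or orange is not meant.

How it is judged:
By the outcome, as a careful person would: the job done as asked, in the order asked, and still so for the second after the job is handed in, while the arm keeps its last pose, push and grip.
It also fails if it takes over 38 s, if anything falls off the work surface, if the arm or the gripper's body presses on something with over 40 N, if the wrist force passes 120 N, or if a joint passes its speed limit or range.

## Working session

There is one attempt and no reset: what is moved stays moved. The work goes in short steps, Python scripts to look and compute and a tool call to move; the robot and the scene stay as the last step left them, time stands still between calls to the robot, and variables do not carry over. Pictures are saved under pics/ and viewed, at most 10 in all, crops included, and the job is handed in when it is done.

Besides the shell and the picture viewer there is one more tool, called after ">>>" by a JSON object that holds its "api" and its "payload". servo_tool: Moves the arm, as the interface text tells. Its arguments: {"type":"object","properties":{"commands":{"type":"array"},"force":{"type":"number"}},"required":["commands"]}

```bash
mkdir -p pics; ls; cat > h.py <<'E'
import numpy as np, cv2
from station import manip
from scipy.spatial.transform import Rotation as R
def snap(n,f=None):
    p=manip.snapshot(n)
    if f: cv2.imwrite('pics/'+f,p['img'][:,:,::-1])
    return p
def proj(p,X):
    X=np.atleast_2d(X); T=np.array(p['world_to_cam']); c=X@T[:3,:3].T+T[:3,3]
    c=c*[1,-1,-1]
    return cv2.projectPoints(c,np.zeros(3),np.zeros(3),np.array(p['mtx'],float),np.array(p['distortion'],float))[0][:,0]
def ray(p,uv,z):
    n=cv2.undistortPoints(np.array([[uv]],float),np.array(p['mtx'],float),np.array(p['distortion'],float))[0,0]
    T=np.array(p['world_to_cam']); d=T[:3,:3].T@np.array([n[0],-n[1],-1]); o=-T[:3,:3].T@T[:3,3]
    return o+d*(z-o[2])/d[2]
E
python3 - <<'E'
from h import *
print(manip.sense(), manip.pinch_z)
ps={n:snap(n,n+'0.png') for n in ('scene','top')}
for n,p in ps.items():
    print(n, np.linalg.inv(np.array(p['world_to_cam']))[:3,3])
    for q in ('gear4_mid','gear3_mid','stand4','stand3','stand4_collar','ring','vee','sample'):
        print(q,[(np.round(d['conf'],2),np.round(d['box']),np.round(ray(p,(d['box'][0]+d['box'][2]/2,d['box'][1]+d['box'][3]/2),0.03),3)) for d in manip.look_for(p,q)[:4]])
a=np.hstack([cv2.imread('pics/scene0.png'),cv2.imread('pics/top0.png')])
E
```

```text
pics
{'t': 0.0, 'q': array([ 9.92498772e-01,  5.28495339e-01,  1.43391571e+00, -1.40351751e-06,
        1.18138071e+00, -1.78470256e-01]), 'qd': array([ 0.00018742,  0.00146056, -0.00067762,  0.00029401,  0.0005465 ,
        0.00094115]), 'tau': array([ 1.49306383e-03, -4.42352772e+01, -1.78031158e+01, -9.36354422e-05,
        8.35746905e-03, -3.54976635e-05]), 'tcp_pos': array([0.2428437 , 0.57511176, 0.23031143]), 'tool_rot': array([ 1.98584319e-01,  9.80083190e-01, -1.02201435e-03, -4.05593281e-04]), 'force': array([-0.65974792, -0.28926213,  0.69335447]), 'ft_torque': array([ 0.03598445,  0.00801925, -0.0190842 ]), 'gripper_force': 0.0, 'finger_gap': 1.0005717741940918} 0.0187
scene [ 1.26301253 -0.6498343   0.67021553]
gear4_mid [(np.float64(0.88), array([303., 170.,  21.,  19.]), array([0.577, 0.219, 0.03 ])), (np.float64(0.86), array([271., 155.,  16.,  23.]), array([0.455, 0.198, 0.03 ])), (np.float64(0.8), array([289., 145.,  18.,  17.]), array([0.43, 0.31, 0.03])), (np.float64(0.76), array([305., 155.,  22.,  19.]), array([0.517, 0.296, 0.03 ]))]
gear3_mid [(np.float64(0.66
[... 1713 characters left out ...]
.float64(0.68), array([214., 151.,  29.,  28.]), array([0.619, 0.101, 0.03 ]))]
stand4_collar [(np.float64(0.56), array([229., 221.,  16.,  19.]), array([0.415, 0.08 , 0.03 ])), (np.float64(0.51), array([282., 156.,  18.,  15.]), array([ 0.619, -0.093,  0.03 ]))]
ring [(np.float64(0.62), array([252., 198.,  20.,  18.]), array([0.485, 0.003, 0.03 ]))]
vee [(np.float64(0.69), array([229., 223.,  14.,  18.]), array([0.412, 0.084, 0.03 ])), (np.float64(0.64), array([281., 222.,  17.,  18.]), array([ 0.41, -0.08,  0.03])), (np.float64(0.17), array([252., 197.,  19.,  18.]), array([0.488, 0.005, 0.03 ]))]
sample [(np.float64(0.46), array([280., 226.,  19.,  14.]), array([ 0.404, -0.079,  0.03 ]))]
```

View pics/scene0.png

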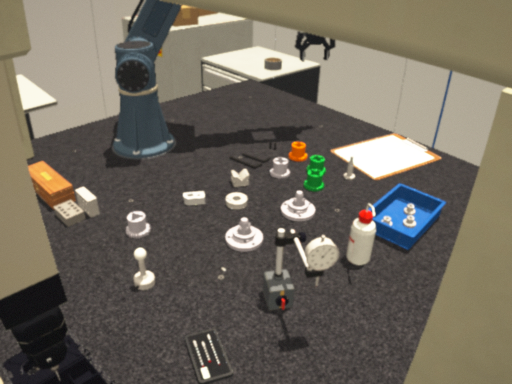

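View pics/top0.png

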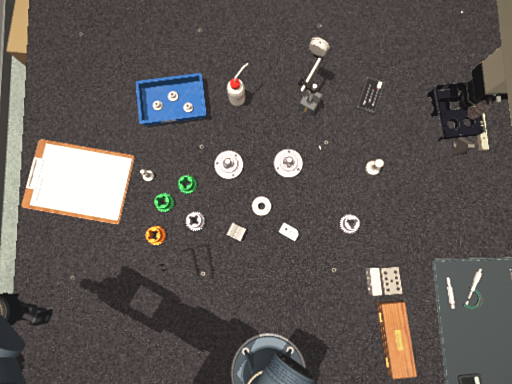

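The scene shows silver gears at top px (195,221) and (350,224), green look-alikes at (187,184) and (163,202), and an orange one at (155,235). The stands are at (229,165) and (288,163). By its description the silver gear at (195,221) should be the four-keyway one. I'll check that and the stands in one close crop.

```bash
python3 - <<'E'
from h import *
p=snap('top','top1.png'); im=p['img'][:,:,::-1]
c=lambda u,v:cv2.resize(im[v-18:v+18,u-18:u+18],(380,290) if 0 else (290,290),interpolation=cv2.INTER_CUBIC)
cv2.imwrite('pics/crop1.png',np.vstack([np.hstack([c(195,221),c(350,224)]),np.hstack([c(229,165),c(288,163)])]))
for uv,z in (((195,221),.046),((350,224),.046),((229,165),.012),((288,163),.012)): print(uv,ray(p,uv,z))
E
```

```text
(195, 221) [0.44811596 0.20574447 0.046     ]
(350, 224) [ 0.42455997 -0.2581608   0.046     ]
(229, 165) [0.62414685 0.10151358 0.012     ]
(288, 163) [ 0.62399928 -0.08483863  0.012     ]
```

View pics/crop1.png

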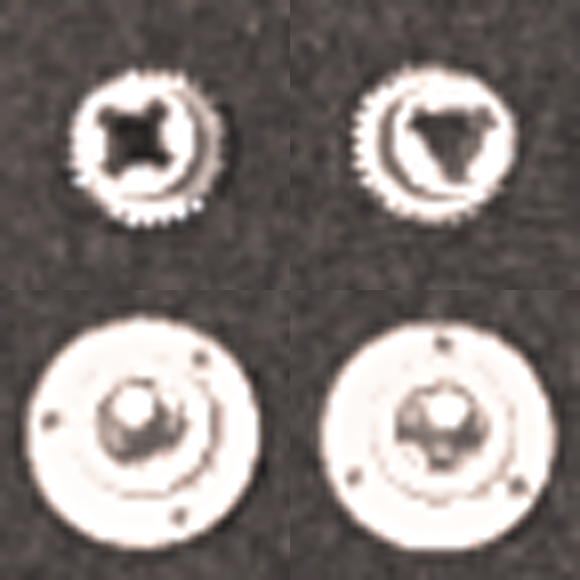

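The crop confirms that (195,221) has a four-keyway cross bore and (350,224) has three. The stands aren't clear enough to tell apart, so I'll check them with the wrist camera. First I'll move above the gear.

>>> {"api": "servo_tool", "payload": {"commands": [-0.0605,-0.0475,0,0,0,0,1,-0.0605,-0.0475,0,0,0,0,1,-0.0605,-0.0475,0,0,0,0,1,-0.0605,-0.0475,0,0,0,0,1,-0.0605,-0.0475,0,0,0,0,1,-0.0605,-0.0475,0,0,0,0,1,-0.0605,-0.0475,0,0,0,0,1,-0.0605,-0.0475,0,0,0,0,1,-0.0605,-0.0475,0,0,0,0,1,-0.0605,-0.0475,0,0,0,0,1,-0.0605,-0.0475,0,0,0,0,1,0,0,0,0,0,0,1]}}

```text
t: 1.95
tcp_pos: [0.4524, 0.2005, 0.2318]
tool_rot: [0.202, 0.979, -0.001, 0.002]
force: [0.2, 0.1, 0.5]
finger_gap: 0.999
gripper_force: 0.0
```

```bash
cat >> h.py <<'E'
def find(p,q,z):
    for d in manip.silhouettes(p,q)[:5]:
        m=cv2.moments(d['pixels'].astype(np.uint8)); u=(m['m10']/max(m['m00'],1),m['m01']/max(m['m00'],1))
        print(q,round(d['conf'],2),np.round(d['box']),np.round(u,1),np.round(ray(p,u,z),4))
E
python3 - <<'E'
from h import *
s=manip.sense();print(s['t'],s['tcp_pos'],s['tool_rot'],s['q'])
p=snap('wrist','w1.png');print(np.linalg.inv(np.array(p['world_to_cam'])))
find(p,'gear4_mid',.046);find(p,'stand4',.012)
print(proj(p,[[.448,.206,.046],[.624,.1,.012],[.624,-.085,.012]]))
E
```

```text
1.95 [0.45238212 0.20047224 0.2317907 ] [ 2.01758200e-01  9.79432659e-01 -5.57644010e-04  2.23238871e-03] [ 0.19257997  0.35142056  1.75407179 -0.00320334  1.03241276 -0.97027241]
[[ 3.94297231e-01 -8.83140715e-01 -2.54149900e-01  3.88530519e-01]
 [ 9.18982953e-01  3.78870216e-01  1.09213970e-01  2.28012738e-01]
 [-1.61475569e-04 -2.76622192e-01  9.60978739e-01  3.74185793e-01]
 [ 0.00000000e+00  0.00000000e+00  0.00000000e+00  1.00000000e+00]]
gear4_mid 0.95 [244. 144.  47.  48.] [265.1 165.9] [0.4449 0.212  0.046 ]
gear4_mid 0.91 [332. 161.  48.  44.] [355. 180.] [0.5016 0.3024 0.046 ]
gear4_mid 0.64 [318.  69.  58.  51.] [347.4  95.4] [0.4085 0.3245 0.046 ]
gear4_mid 0.56 [293. 214.  43.  49.] [315.8 237.8] [0.5523 0.2348 0.046 ]
stand4 0.94 [214. 273.  58.  52.] [244.1 299.6] [0.6209 0.1053 0.012 ]
stand4 0.72 [117. 228.  42.  36.] [135.9 243.3] [0.4796 0.0039 0.012 ]
[[261.34005538 170.34777516]
 [241.69371427 302.48320022]
 [134.82906498 340.06954167]]
```

View pics/w1.png

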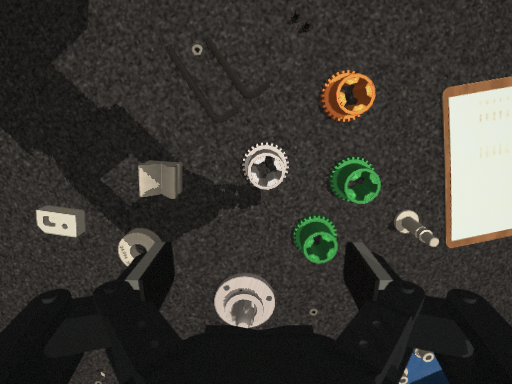

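The wrist view shows the four-keyway gear at px (266,166), green look-alikes at (357,182) and (318,240), an orange one at (350,95), and a stand at (244,302). I'll descend for a close look.

>>> {"api": "servo_tool", "payload": {"commands": [0.004,0.002,0.07,0,0,0,1,0.004,0.002,0.07,0,0,0,1,0.004,0.002,0.07,0,0,0,1,0,0,0.07,0,0,0,1,0,0,0,0,0,0,1,0,0,0,0,0,0,1]}}

```text
t: 2.6
tcp_pos: [0.4415, 0.2116, 0.09]
tool_rot: [0.197, 0.98, -0.001, -0.003]
force: [-0.0, -0.7, 0.4]
finger_gap: 1.0
gripper_force: 0.0
```

```bash
cat >> h.py <<'E'
def rect(p,c,z,half=.04,n=400,f=None):
    "top view of plane z about c: columns +x, rows -y"
    g=np.linspace(-half,half,n); X,Y=np.meshgrid(c[0]+g,c[1]-g)
    uv=proj(p,np.c_[X.ravel(),Y.ravel(),np.full(X.size,z)]).reshape(n,n,2).astype(np.float32)
    im=cv2.remap(p['img'],uv[...,0],uv[...,1],cv2.INTER_CUBIC)[:,:,::-1]
    if f: cv2.imwrite('pics/'+f,im)
    return im
E
python3 - <<'E'
from h import *
s=manip.sense();print(s['t'],s['tcp_pos'],s['tool_rot'])
p=snap('wrist','w2.png')
find(p,'gear4_mid',.03)
im=rect(p,(.447,.208),.046,.03,400,'r2.png')
g=cv2.resize(p['img'][:,:,::-1],(512,384)); cv2.imwrite('pics/v2.png',np.hstack([cv2.resize(im,(384,384)),g[:,100:500]]))
E
```

```text
2.6 [0.44151451 0.21159369 0.08997682] [ 0.19740228  0.98031871 -0.00104689 -0.00254428]
gear4_mid 0.92 [351.  61.  98.  87.] [399.2 106.1] [0.4086 0.3295 0.03  ]
gear4_mid 0.78 [229. 176.  69.  85.] [261.8 217.6] [0.4467 0.212  0.03  ]
gear4_mid 0.71 [361. 201.  86.  82.] [404.  239.3] [0.5058 0.3067 0.03  ]
gear4_mid 0.57 [301. 282.  57.  58.] [328.8 309.2] [0.5427 0.2324 0.03  ]
```

View pics/v2.png

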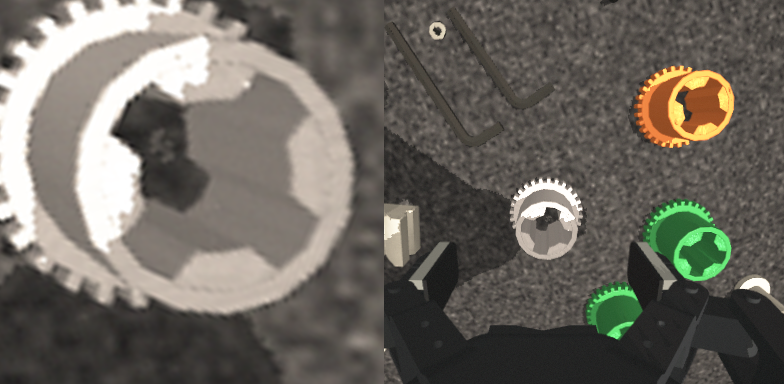

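The rectified crop shows the cross bore in the sleeve's top face, centred near (215,176) of 384. I'll fit the centre and angle with a chamfer match, and take stand poses from the same routine later.

```bash
cat >> h.py <<'E'
from scipy.optimize import minimize
def outline(r_in,w,r_out,k,n=720):
    a=np.radians(np.arange(0,360,.5)); r=np.full(a.shape,r_in)
    for i in range(k):
        d=(a-2*np.pi*i/k+np.pi)%(2*np.pi)-np.pi; s=np.abs(r_out*np.sin(d))
        m=(np.cos(d)>0)
        rk=np.where(m,np.minimum(r_out/np.maximum(np.cos(d),1e-3),w/2/np.maximum(np.abs(np.sin(d)),1e-6)),0)
        r=np.maximum(r,rk)
    return np.c_[r*np.cos(a),r*np.sin(a)]
def fit(im,half,pts,extra,c0,sym=90,rng=6,step=.0005):
    n=im.shape[0]; e=cv2.Canny(cv2.GaussianBlur(im,(0,0),2),20,50)
    dt=np.minimum(cv2.distanceTransform(255-e,cv2.DIST_L2,5)*2*half/n*1e3,2.5)  # mm
    def cost(v):
        t=np.radians(v[2]); Rm=np.array([[np.cos(t),-np.sin(t)],[np.sin(t),np.cos(t)]])
        q=np.vstack([pts@Rm.T]*2+[extra] if extra is not None else [pts@Rm.T])+np.array(v[:2])*1e-3
        u=((q[:,0]+half)/(2*half)*(n-1)).astype(np.float32); w=((half-q[:,1])/(2*half)*(n-1)).astype(np.float32)
        return float(cv2.remap(dt.astype(np.float32),u[None],w[None],cv2.INTER_LINEAR,borderValue=2.5).mean())
    best=sorted((cost((x,y,t)),x,y,t) for x in np.arange(-rng,rng+.1,1)+c0[0] for y in np.arange(-rng,rng+.1,1)+c0[1] for t in np.arange(0,sym,3))
    out=[]
    for b in best[:6]:
        r=minimize(cost,b[1:],method='Nelder-Mead',options=dict(initial_simplex=np.array(b[1:])+np.array([[0,0,0],[1,0,0],[0,1,0],[0,0,4]])))
        out.append((round(r.fun,3),np.round(r.x,2)))
    return sorted(out,key=lambda o:o[0]),e
E
python3 - <<'E'
from h import *
im=cv2.imread('pics/r2.png'); a=np.radians(np.arange(0,360,1))
o,e=fit(im,.03,outline(.012,.0106,.018,4),.022*np.c_[np.cos(a),np.sin(a)],(3.5,2.5),rng=3)
for x in o[:4]: print(x)
x,y,t=o[0][1]; n=400; print('gear',.447+x/1e3,.208+y/1e3,t)
tt=np.radians(t);P=outline(.012,.0106,.018,4)@np.array([[np.cos(tt),np.sin(tt)],[-np.sin(tt),np.cos(tt)]])+[x/1e3,y/1e3]
pp=np.c_[(P[:,0]+.03)/.06*399,(.03-P[:,1])/.06*399].astype(np.int32)
cv2.polylines(im,[pp],True,(0,0,255),1); cv2.imwrite('pics/f2.png',np.hstack([im,cv2.merge([e]*3)]))
Rt=R.from_quat(manip.sense()['tool_rot']).as_matrix(); print(Rt)
print('tool d',Rt.T@(np.array([.447+x/1e3,.208+y/1e3,.012])-manip.sense()['tcp_pos']))
E
```

```text
(np.float64(0.223), array([ 3.72,  2.49, 50.61]))
(np.float64(0.223), array([ 3.72,  2.49, 50.63]))
(np.float64(0.223), array([ 3.72,  2.48, 50.6 ]))
(np.float64(0.223), array([ 3.72,  2.49, 50.6 ]))
gear 0.45072 0.21048999999999998 50.61
[[-9.21787443e-01  3.87685743e-01  2.77045838e-03]
 [ 3.87688942e-01  9.21789989e-01  7.08161938e-04]
 [-2.27923651e-03  1.72685086e-03 -9.99995912e-01]]
tool d [-0.00607045  0.00106376  0.08090226]
```

View pics/f2.png

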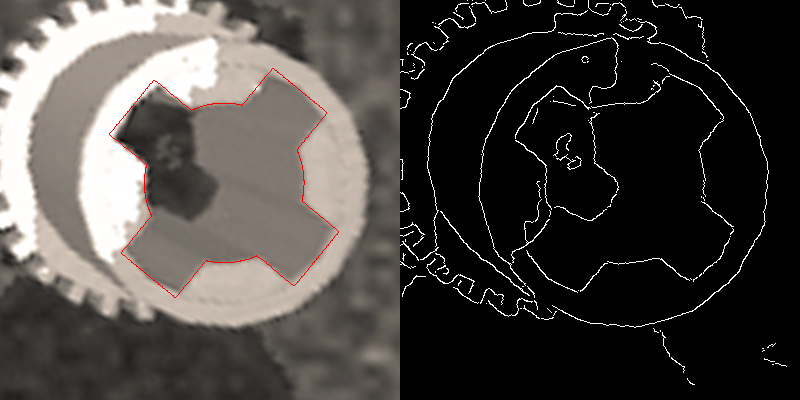

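The fit overlays the bore well: gear at (0.4507, 0.2105), keyways at 50.6°. Next I'll descend and grip.

>>> {"api": "servo_tool", "payload": {"commands": [-0.006,0.001,0.03,0,0,0,1,-0.006,0.001,0.06,0,0,0,1,0,0,0.05,0,0,0,1,0,0,0.016,0,0,0,1,0,0,0,0,0,0,1,0,0,0,0,0,0,-1,0,0,0,0,0,0,-1,0,0,0,0,0,0,-1,0,0,0,0,0,0,-1,0,0,0,0,0,0,-1,0,0,0,0,0,0,-1,0,0,0,0,0,0,-1], "force": 70}}

```text
t: 3.7
tcp_pos: [0.4507, 0.2095, 0.0153]
tool_rot: [0.199, 0.98, 0.001, 0.002]
force: [-0.2, 0.7, 10.3]
finger_gap: 0.489
gripper_force: 69.5
```

>>> {"api": "servo_tool", "payload": {"commands": [0,0,-0.03,0,0,0,-1,0,0,-0.07,0,0,0,-1,0,0,-0.08,0,0,0,-1,0,0,-0.08,0,0,0,-1,-0.072,-0.024,-0.025,0,0,0,-1,-0.072,-0.024,-0.025,0,0,0,-1,-0.072,-0.024,-0.025,0,0,0,-1,-0.072,-0.024,-0.025,0,0,0,-1,-0.072,-0.024,-0.025,0,0,0,-1,-0.072,-0.024,-0.025,0,0,0,-1,-0.072,-0.024,-0.025,0,0,0,-1,-0.072,-0.024,-0.025,0,0,0,-1]}}

```text
t: 4.7
tcp_pos: [0.6777, 0.0074, 0.2441]
tool_rot: [0.199, 0.98, 0.0, -0.001]
force: [1.0, 0.4, -1.7]
finger_gap: 0.489
gripper_force: 71.8
```

>>> {"api": "servo_tool", "payload": {"commands": [0,0,0,0,0,0,-1,0,0,0,0,0,0,-1,0,0,0,0,0,0,-1]}}

```text
t: 4.95
tcp_pos: [0.6761, 0.0089, 0.2426]
tool_rot: [0.199, 0.98, 0.0, -0.002]
force: [-1.4, 0.4, -1.6]
finger_gap: 0.49
gripper_force: 71.8
```

```bash
python3 - <<'E'
from h import *
s=manip.sense();print(s['t'],s['tcp_pos'],s['tool_rot'],s['finger_gap'],s['gripper_force'],s['force'],s['q'])
p=snap('wrist','w3.png')
find(p,'stand4',.02)
A=rect(p,(.624,.1025),.045,.04,400); B=rect(p,(.624,-.084),.045,.04,400)
cv2.imwrite('pics/v3.png',np.vstack([np.hstack([cv2.resize(A,(300,300)),cv2.resize(B,(300,300))]),cv2.resize(p['img'][:,:,::-1],(400,300)).copy() if 0 else cv2.copyMakeBorder(cv2.resize(p['img'][:,:,::-1],(400,300)),0,0,100,100,cv2.BORDER_CONSTANT)]))
E
```

```text
4.95 [0.676057   0.00885256 0.24257124] [ 1.98878913e-01  9.80022829e-01  1.36074276e-04 -1.55348492e-03] 0.48967702169113614 71.75260285846889 [-1.36991781  0.35258051 -1.57832634] [-1.52013727e-01  5.89143492e-01  1.27884822e+00  4.40442850e-04
  1.27669121e+00 -1.32251019e+00]
```

View pics/v3.png

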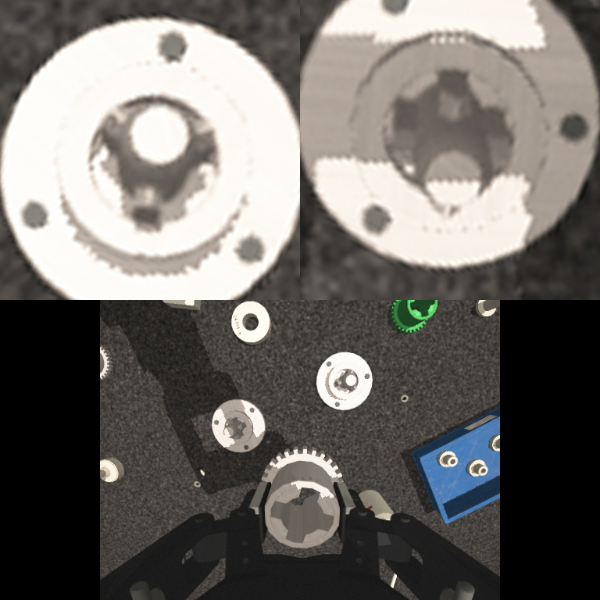

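Rectified crops: the stand at y≈+0.10 (left) has three splines and the stand at y≈−0.084 (right) has four, roughly along the world axes. The gear is held well. I'll move so the camera looks straight down on the four-spline stand.

>>> {"api": "servo_tool", "payload": {"commands": [-0.0245,-0.0525,0.0365,0,0,0,-1,-0.0245,-0.0525,0.0365,0,0,0,-1,-0.0245,-0.0525,0.0365,0,0,0,-1,-0.0245,-0.0525,0.0365,0,0,0,-1,0,0,0,0,0,0,-1,0,0,0,0,0,0,-1,0,0,0,0,0,0,-1]}}

```text
t: 5.63
tcp_pos: [0.6811, -0.1057, 0.1701]
tool_rot: [0.198, 0.98, 0.0, -0.001]
force: [0.4, 0.6, -2.5]
finger_gap: 0.488
gripper_force: 71.8
```

```bash
python3 - <<'E'
from h import *
s=manip.sense();T=s['tcp_pos'];Rt=R.from_quat(s['tool_rot']).as_matrix();print(s['t'],T,s['tool_rot'],np.degrees(np.arctan2(Rt[1,1],Rt[0,1])))
p=snap('wrist','w4.png'); a=np.radians(np.arange(0,360,1)); circ=np.c_[np.cos(a),np.sin(a)]
# gear in hand
G=rect(p,T[:2],T[2]+.031,.03); o,e=fit(G,.03,outline(.012,.0106,.018,4),.022*circ,(0,0),rng=4); print('gear',T[:2],o[:2])
print('cam',np.linalg.inv(np.array(p['world_to_cam']))[:3,3])
# foot and collar
c=np.array([.624,-.084])
F=rect(p,c,.012,.06); gray=cv2.Canny(cv2.GaussianBlur(F,(0,0),2),20,50)
dt=np.minimum(cv2.distanceTransform(255-gray,cv2.DIST_L2,5)*.12/400*1e3,2.5)
def cc(v,r=45): 
    q=r*circ+v; return cv2.remap(dt,((q[:,0]+60)/120*399).astype(np.float32)[None],((60-q[:,1])/120*399).astype(np.float32)[None],1,borderValue=2.5).mean()
b=min((cc(np.array([x,y])),x,y) for x in np.arange(-8,8.1,.5) for y in np.arange(-8,8.1,.5)); print('foot',b); c=c+np.array(b[1:])/1e3; print(c)
S=rect(p,c,.041,.03)
o,e2=fit(S,.03,outline(.0105,.008,.016,4),None,(0,0),rng=3);
for x in o[:3]: print('spl',x)
def ov(im,P,x,half):
    t=np.radians(x[2]);P=P@np.array([[np.cos(t),np.sin(t)],[-np.sin(t),np.cos(t)]])+x[:2]/1e3
    cv2.polylines(im,[np.c_[(P[:,0]+half)/2/half*399,(half-P[:,1])/2/half*399].astype(np.int32)],True,(0,0,255),1)
S2=S.copy(); ov(S,outline(.0105,.008,.016,4),o[0][1],.03); cv2.imwrite('pics/v4.png',np.hstack([S2,S]))
cv2.imwrite('pics/S4.png',S2);cv2.imwrite('pics/G4.png',G)
E
```

```text
5.6333 [ 0.6811317  -0.10574779  0.17014664] [ 1.98301321e-01  9.80140758e-01  4.48464483e-04 -6.92646708e-04] 67.12468062312882
gear [ 0.6811317  -0.10574779] [(np.float64(0.264), array([-0.49,  0.33, 50.77])), (np.float64(0.264), array([-0.49,  0.33, 50.77]))]
cam [ 0.61786239 -0.07909023  0.31296657]
foot (np.float32(0.4190946), np.float64(0.5), np.float64(-1.5))
[ 0.6245 -0.0855]
spl (np.float64(0.339), array([-2.000e-01, -6.000e-02,  8.604e+01]))
spl (np.float64(0.339), array([-1.900e-01, -6.000e-02,  8.599e+01]))
spl (np.float64(0.339), array([-0.2 , -0.06, -3.98]))Traceback (most recent call last):
  File "<stdin>", line 20, in <module>
  File "<stdin>", line 19, in ov
cv2.error: OpenCV(4.12.0) :-1: error: (-5:Bad argument) in function 'polylines'
> Overload resolution failed:
>  - Layout of the output array img is incompatible with cv::Mat
>  - Expected Ptr<cv::UMat> for argument 'img'
```

```bash
python3 - <<'E'
from h import *
p=dict(img=cv2.imread('pics/w4.png')[:,:,::-1].copy()); q=manip.snapshot('wrist')
S=np.ascontiguousarray(rect(q,(.6245,-.0855),.041,.03)); S2=S.copy()
P=outline(.0105,.008,.016,4);t=np.radians(-4);P=P@np.array([[np.cos(t),np.sin(t)],[-np.sin(t),np.cos(t)]])+[-.0002,-.0001]
cv2.polylines(S,[np.c_[(P[:,0]+.03)/.06*399,(.03-P[:,1])/.06*399].astype(np.int32)],True,(0,0,255),1)
cv2.imwrite('pics/v4.png',np.hstack([S2,S]))
E
```

```text
(no output)
```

View pics/v4.png

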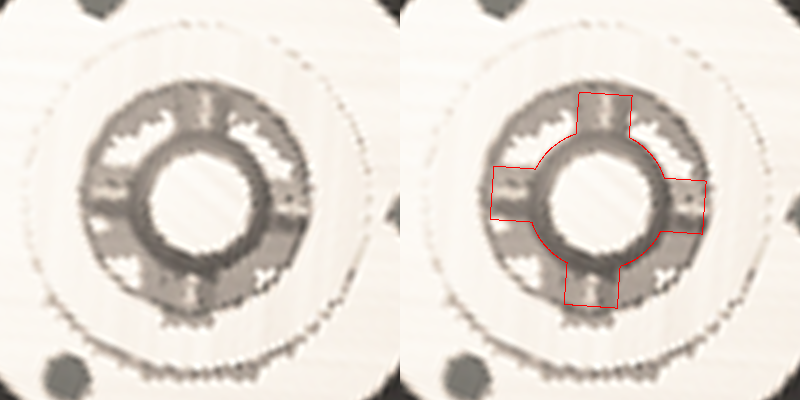

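The four-spline model overlays the splines well: arbor axis (0.6243, −0.0856), splines at −4°. The keyways are at 50.8°, so the gear needs +35.2° about world z, which is −35.2° about tool z.

>>> {"api": "servo_tool", "payload": {"commands": [0.04,-0.0022,0.0467,0,0,0,-1,0.04,-0.0022,0.0467,0,0,0,-1,0.04,-0.0022,0.0467,0,0,0,-1,0,0,0,0,0,-0.0196,-1,0,0,0,0,0,-0.0196,-1,0,0,0,0,0,-0.0196,-1,0,0,0,0,0,-0.0196,-1,0,0,0,0,0,-0.0196,-1,0,0,0,0,0,0,-1,0,0,0,0,0,0,-1,0,0,0,0,0,0,-1]}}

```text
t: 6.65
tcp_pos: [0.6257, -0.086, 0.101]
tool_rot: [-0.107, 0.994, -0.0, 0.001]
force: [0.9, 0.3, -2.0]
finger_gap: 0.491
gripper_force: 71.9
```

```bash
python3 - <<'E'
from h import *
s=manip.sense();T=s['tcp_pos'];Rt=R.from_quat(s['tool_rot']).as_matrix();print(s['t'],T,np.round(Rt,4),np.degrees(np.arctan2(Rt[1,1],Rt[0,1])),s['force'],s['q'])
p=snap('wrist','w5.png'); a=np.radians(np.arange(0,360,1)); circ=np.c_[np.cos(a),np.sin(a)]
G=rect(p,T[:2],T[2]+.031,.03); o,e=fit(G,.03,outline(.012,.0106,.018,4),.022*circ,(0,0),rng=4); print('gear',o[:2], T[:2]+o[0][1][:2]/1e3)
E
```

```text
6.65 [ 0.62566926 -0.08598939  0.10099517] [[-9.771e-01 -2.130e-01  1.200e-03]
 [-2.130e-01  9.771e-01 -3.000e-04]
 [-1.100e-03 -6.000e-04 -1.000e+00]] 102.29599724462581 [ 0.89011139  0.31541463 -1.96121621] [-3.13293792e-01  6.97444653e-01  1.52053173e+00  9.98985878e-05
  9.22376404e-01 -2.09875635e+00]
gear [(np.float64(0.267), array([-7.500e-01,  1.000e-02,  8.595e+01])), (np.float64(0.267), array([-7.500e-01,  1.000e-02,  8.596e+01]))] [ 0.62491926 -0.08597939]
```

>>> {"api": "servo_tool", "payload": {"commands": [0.001,0.001,0,0,0,0,-1,0,0,0.02,0,0,0,-1,0,0,0.02,0,0,0,-1,0,0,0.02,0,0,0,-1,0,0,0.008,0,0,0,-1,0,0,0,0,0,0,-1,0,0,0,0,0,0,-1]}}

```text
t: 7.28
tcp_pos: [0.6242, -0.0864, 0.0653]
tool_rot: [-0.108, 0.994, 0.0, -0.001]
force: [0.8, 0.2, -2.4]
finger_gap: 0.49
gripper_force: 71.9
```

>>> {"api": "servo_tool", "payload": {"commands": [0,0,0.006,0,0,0,-1,0,0,0.006,0,0,0,-1,0,0,0.006,0,0,0,-1,0,0,0.006,0,0,0,-1,0,0,0,0,0,0,-1,0,0,0,0,0,0,-1]}}

```text
t: 7.78
tcp_pos: [0.6245, -0.0863, 0.054]
tool_rot: [-0.108, 0.994, 0.0, -0.0]
force: [-0.1, -0.1, -2.4]
finger_gap: 0.488
gripper_force: 71.9
```

Meshed: the underside is at about 39 mm with no contact force. Next I'll press down with a firmer grip.

>>> {"api": "servo_tool", "payload": {"commands": [0,0,0.006,0,0,0,-1,0,0,0.006,0,0,0,-1,0,0,0.006,0,0,0,-1,0,0,0.006,0,0,0,-1,0,0,0.006,0,0,0,-1,0,0,0.004,0,0,0,-1,0,0,0,0,0,0,-1,0,0,0,0,0,0,-1], "force": 110}}

```text
t: 8.45
tcp_pos: [0.6247, -0.0864, 0.0384]
tool_rot: [-0.108, 0.994, -0.0, 0.0]
force: [-2.1, 0.5, 7.0]
finger_gap: 0.481
gripper_force: 111.9
```

>>> {"api": "servo_tool", "payload": {"commands": [0,0,0.006,0,0,0,-1,0,0,0.004,0,0,0,-1,0,0,0,0,0,0,-1,0,0,0,0,0,0,-1]}}

```text
t: 8.78
tcp_pos: [0.6248, -0.0864, 0.0355]
tool_rot: [-0.108, 0.994, -0.0, 0.0]
force: [-5.3, 1.1, 17.0]
finger_gap: 0.478
gripper_force: 113.5
```

>>> {"api": "servo_tool", "payload": {"commands": [0,0,0.004,0,0,0,-1,0,0,0.004,0,0,0,-1,0,0,0,0,0,0,-1,0,0,0,0,0,0,-1]}}

```text
t: 9.12
tcp_pos: [0.6249, -0.0864, 0.0353]
tool_rot: [-0.108, 0.994, -0.0, 0.001]
force: [-11.3, 2.1, 38.1]
finger_gap: 0.476
gripper_force: 115.7
```

On the hard stop at TCP z 0.0353, exactly where predicted. I'll ease the push a little and check from the camera.

>>> {"api": "servo_tool", "payload": {"commands": [0,0,-0.003,0,0,0,-1,0,0,0,0,0,0,-1,0,0,0,0,0,0,-1,0,0,0,0,0,0,-1,0,0,0,0,0,0,-1,0,0,0,0,0,0,-1]}}

```text
t: 9.62
tcp_pos: [0.6249, -0.0864, 0.0354]
tool_rot: [-0.108, 0.994, -0.0, 0.001]
force: [-8.6, 1.7, 30.7]
finger_gap: 0.475
gripper_force: 114.4
```

```bash
python3 - <<'E'
from h import *
p=snap('wrist','w6.png');q=snap('scene','s6.png')
u=proj(q,[[.6245,-.0856,.04]])[0].astype(int); c=cv2.resize(q['img'][u[1]-45:u[1]+45,u[0]-30:u[0]+30,::-1],(256,384),interpolation=cv2.INTER_CUBIC)
cv2.imwrite('pics/v6.png',np.hstack([p['img'][:,:,::-1],c])); s=manip.sense();print(s['t'],s['tcp_pos'],s['force'],s['gripper_force'])
E
```

```text
9.7167 [ 0.62491186 -0.08640014  0.03538783] [-8.59337983  1.9818618  30.64546197] 114.35485577210784
```

View pics/v6.png

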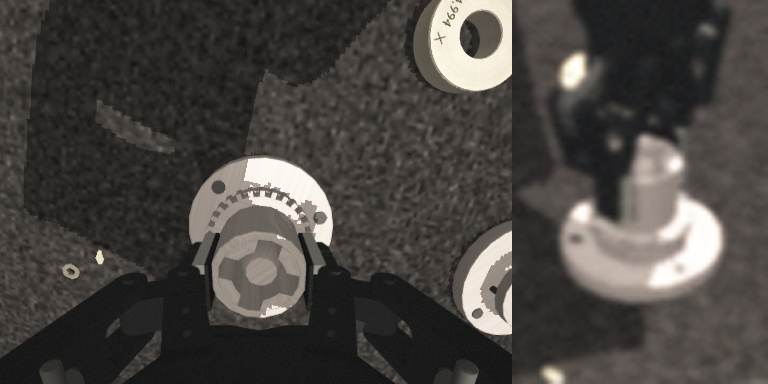

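The gear is seated over the arbor (core visible in the bore at px (260,271)), low on the foot, still gripped and pressed with about 30 N on the hard stop.

```bash
python3 -c "
from station import manip
print(manip.sign_off())"
```

```text
the job is handed in; nothing more can be done
None
```

The four-keyway gear is meshed on the four-spline arbor and pressed home, with the collar on its hard stop. It was still gripped and held down with about 30 N when I handed the job in, at about 9.7 s on the robot's clock; I did not move any of the other parts.

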